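Close the refilled sniff jar and set its vent

ROBOT

A 7-joint arm with a two-finger parallel gripper is mounted at the origin on the work surface. World frame = base frame: x ahead of the robot, y to its left, z up, the work surface at z = 0. Lengths are in m, angles in rad, forces in N, time in s.
With the tool pointing down it reaches from about 0.425 to 0.95 m from the base axis. Payload 4.7 kg.
Tool frame: the origin (TCP) lies on the centre line of the jaws, within the pads' length; the fingertips stand 25 mm ahead of it and the grasp point (between the pads) lies 6 mm ahead of it; z points along the fingers, y is the direction in which the jaws open and shut (so a half turn about z gives the same grasp; the last joint's range is limited). The gripper opens to 85 mm and grips with 20 to 120 N. Pads are 22 mm wide; open, the fingers measure 114 mm over their backs; the gripper's body (76 mm by 85 mm) begins 54 mm behind the grasp point. The pads swing forward as they close: fully open they stand 13 mm farther back than shut.
Start: joints at [1.09, 0.469, -0.049, 1.532, 0.024, 1.141, -0.082], TCP at [0.295, -0.607, 0.256] pointing down, gripper open.
Joint ranges: [-2.59, 2.59], [-0.33, 1.99], [-1.39, 1.29], [0.1, 2.45], [-1.04, 4.18], [0.21, 1.99], [-2.66, 2.66]. Speed limits (rad/s): [2.57, 2.57, 3.14, 3.14, 3.14, 3.14, 3.14].

INTERFACE

Orientations are given as a unit quaternion [w, x, y, z].
In Python, from cell import monitor, capture, finish_job gives the robot as it stands.
- The arm moves only by the tool drive_tool, never from a script. Its argument "series" is a list of rows, each a list of 3 entries, a list of its own where there are three numbers: the shift along the tool's x, y, z in m, then the turn, a rotation vector about the tool's x, y, z in rad, then the closure, from 0 (fully open) to 1 (shut). In form: [[[tx, ty, tz], [rx, ry, rz], fingers], ...]. A call has 1 to 8 rows; each row is the pose to reach, as a shift and turn from the pose commanded when the call began, along the tool's axes at that moment; what a row does not reach only later rows make up. A row lasts 1/12 s, in which the tool goes at most 41.7 mm and 7.16 degrees, less where a joint would pass 70% of its speed; a pose out of reach is approached as far as the arm can. A call with a gripper value outside its range is refused whole. The fingers move at their own pace and stop on an object; "newtons" is the grip in N (left out, the last holds). Time passes only in rows, so rows that repeat a pose let the fingers close. It gives the time, the measured TCP pose, the force and the opening at its end, in the units of the state.
- monitor.read_state(): the state, without advancing time (a new reading comes with each control period).
- capture(name): name is "scene" or "side" or "wrist"; returns a dict with "frame" (400x640x3 uint8, red, green, blue), "fx", "fy", "cx", "cy" (pixels), "dist_coeffs" ([k1, k2, p1, p2, k3] as OpenCV has them; the pictures are not rectified), "xyz" and "attitude" of the camera in the world. Camera axes: x right, y down, z forward; pixel columns grow to the right and rows downward; lengths in m; the calibration is good to about 2 mm. A picture is of the moment at which its call begins. There is no depth.
- finish_job(): hands the job in, once; it reports no verdict.
The state is a dict: "time": time; "q": joint angles; "joint_velocities": joint speeds; "joint_torque": joint torques, N m; "eef_pos": TCP position; "eef_rot": TCP orientation; "force": force on the tool from outside, world axes, zero at the start; "wrist_torque": the same for the moment, N m; "width": finger opening in m.
Only numpy, scipy, OpenCV 4.12 (cv2) and the standard library are available. Lean on these libraries where they do the work, as an engineer would, in place of code of your own. Each camera call takes 0.05 s, during which the arm holds its last target. There are 200 camera calls.

TASK

The slanted sniff jar of wooden scent beads has just been refilled and its vented aluminium lid (the one with the black dial on top) is only loosely on its thread. Screw the lid clockwise until it is tight and fully home, then turn the vent dial on it until its pointer stands at the long index rib. Leave the other things on the counter where they are.

Things in the scene. Friction and masses are not known exactly. Their poses are not given: they have to be found in the camera images.
- sniff_jar: Fixed steel stand (base 160 x 104 x 8 mm) clamping a glass jar of wooden beads, 76 mm across, that leans 35 degrees to the stand's front. Origin: centre of the base's underside; z up, front is -x. Jar axis: from (30, 0, 37) mm in this frame along (-0.574, 0, 0.819). Below the home lid a neck 50 mm across; the 76 mm shoulder starts 13 mm under the lid's rim.
- lid_top (a point): Centre of the flat top of the vented lid, on the jar axis, 129 mm up it when the lid is home; z out of the lid along the axis, x and y turn with the lid. The lid is a fluted aluminium cylinder 58 mm across, 24 mm high (all below this point), on a 6 mm per turn thread: it sinks about 1 mm per radian when screwed on.
- lid (a joint): Turn of the lid, rad: 0 = fully home at a stop; grows as it is unscrewed (counter-clockwise seen from outside, about +z of lid_top). Starts 1.9 to 3.6. Friction about 0.35 N m; the foam gasket adds resistance rising evenly to 0.19 N m at home, so the end takes 0.6 to 0.7 N m and a firm grip. It stays where it is left. The lid is captive: no lifting off.
- long_rib (a point): Outer end of the long index rib (8.5 mm long, 4 wide, 3 high, radius 20 to 28.5 mm) on the lid's top, in the lid's own -x direction, between two short ribs (3.5 mm long, 2 high) near the edge. Turns with the lid; with the lid home it lies straight down the slope, to the stand's front. Axes as lid_top.
- vent_grip (a point): Centre of the top of the black vent dial's grip bar, on the jar axis 24 mm above the lid's top; z outwards, x along the bar to its pointer end. The bar is 30 mm long (x), 12 wide (y), upright on a disc 33 mm across, 4 thick, lying on the lid: keep the fingertips at least 4 mm off the lid. Pointer: a nose at the bar's foot at one end, below a pale line on the bar's top. Rides on the lid.
- vent (a joint): Turn of the vent dial relative to the lid, rad: 0 = vent shut, pointer at one short rib; grows counter-clockwise seen from outside (about +z); 1.0 = pointer at the long rib; 1.9 = at the other short rib. Stops at 0 and 1.9. Starts 0 to 0.6. Friction 0.05 N m, no spring; it stays where it is left.
- plain_jar: Second fixed stand and jar of the same sizes (origin and axes as sniff_jar), closed by a plain flat lid 58 mm across, 20 mm high, without dial. Not to be worked on.
- tester_dome: Loose matte black plastic tester dome, 96 mm across, 66 mm high, with a chrome button on its side. Origin: centre of its underside.
- stone_sage: Loose ceramic scent stone, a flat round pebble 54 mm across, 18 mm high. Origin: centre of its underside.
- stone_cream: Loose ceramic scent stone, a rounded bar 50 x 36 x 16 mm. Origin: centre of its underside.
- stone_slate: Loose ceramic scent stone, a small barrel 42 mm across, 30 mm high. Origin: centre of its underside.
- phone_mount: Loose brushed aluminium phone mount, foot 42 mm across, about 65 mm high, with a tilted cradle plate 70 mm wide. Origin: centre of its underside.
- scoop: Loose small steel bead scoop: a cup 42 mm across and 16 mm high with a flat handle reaching 90 mm to -x. Origin: centre of the cup's underside.

How it is judged:
On the way, in this order (a step that is already met when the one before it is completed fails the run):
1. the vented lid is screwed fully home (value of joint lid below 0.15 rad), for 0.2 s.
2. the vent dial's pointer stands at the long rib (value of joint vent between 0.88 and 1.12 rad and value of joint lid below 0.15 rad), for 0.2 s.
At the end, for the whole second after the job is handed in: the vented lid is home within 0.15 rad of its stop, and the vent dial's pointer stands within 0.12 rad (7 degrees) of the long index rib (all of step 2); the robot touches nothing.
It fails at once if another thing on the counter was pushed more than 30 mm (distance of any of tester_dome, stone_sage, stone_cream, stone_slate, phone_mount, scoop from where it was at the start of the episode above 0.03 m).
It fails at once if the phone mount or the tester dome was tipped over (angle between any of phone_mount, tester_dome's own z axis and vertical above 0.5 rad).
It also fails if it takes over 69 s, if anything falls off the work surface, if the arm or the gripper's body presses on something with over 40 N, if the wrist force passes 120 N, or if a joint passes its speed limit or range.

## Working session

There is one attempt and no reset: what is moved stays moved. The work goes in short steps, Python scripts to look and compute and a tool call to move; the robot and the scene stay as the last step left them, time stands still between calls to the robot, and variables do not carry over. Pictures are saved under pics/ and viewed, about 8 in all and at most 12, crops included, and the job is handed in when it is done.

Besides the shell and the picture viewer there is one more tool, called after "Emit:" as name([rows], argument=value, ...), one row to a line, values as JSON. drive_tool: Moves the arm, as the interface text tells. Its arguments: {"type":"object","properties":{"series":{"type":"array"},"newtons":{"type":"number"}},"required":["series"]}

```bash
ls; mkdir -p pics; python3 - <<'E'
from cell import monitor, capture
import cv2,numpy as np
s=monitor.read_state()
print(s['time'],s['eef_pos'],s['eef_rot'],s['width'],s['force'])
for n in ("scene","side"):
    c=capture(n); cv2.imwrite(f'pics/{n}0.png',c['frame'][:,:,::-1])
    np.save(f'pics/{n}0.npy',c,allow_pickle=True)
    print(n,{k:v for k,v in c.items() if k!='frame'})
E
```

```text
pics
0.0 [ 0.29446384 -0.60678468  0.25524647] [-9.52637384e-04  9.74590850e-01  2.23990414e-01 -2.48684667e-04] 0.08561701061917207 [ 0.10884296  0.33850563 -0.03376804]
scene {'fx': 369.3360616227811, 'fy': 369.3360616227811, 'cx': 317.7193588159664, 'cy': 202.91464906212607, 'dist_coeffs': array([0.01301747, 0.        , 0.        , 0.        , 0.        ]), 'xyz': array([ 1.1476181 , -0.35426595,  0.82336749]), 'attitude': array([-0.30073667,  0.79040462,  0.50131781, -0.1830258 ])}
side {'fx': 478.9875928621443, 'fy': 478.9875928621443, 'cx': 317.70771515273384, 'cy': 204.15051631455484, 'dist_coeffs': array([0.0468, 0.    , 0.    , 0.    , 0.    ]), 'xyz': array([0.04128607, 0.80381593, 0.69343548]), 'attitude': array([ 0.13141591, -0.24113087,  0.82177277, -0.49927475])}
```

View pics/scene0.png

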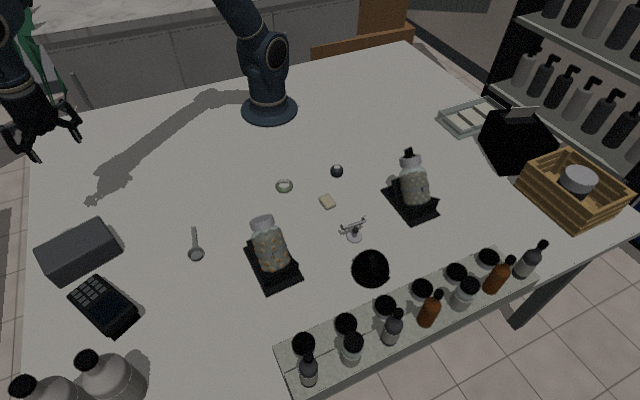

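View pics/side0.png

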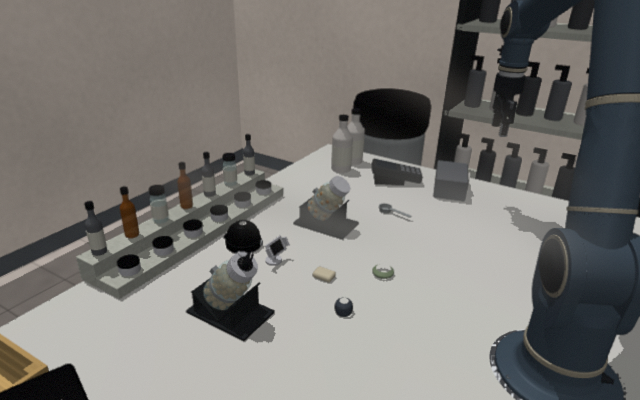

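The scene view shows the sniff jar with its dial near (408,152) and its black base at about (380–440, 180–223). In the side view the dial is near (248,258) and the base is at about (188–273, 290–333). I'll enlarge both.

```bash
cat > h.py <<'E'
import numpy as np, cv2
from scipy.spatial.transform import Rotation as R
def rot(q): return R.from_quat(np.r_[q[1:],q[0]])
def K(c): return np.array([[c['fx'],0,c['cx']],[0,c['fy'],c['cy']],[0,0,1]])
def ray(c,uv):
    p=cv2.undistortPoints(np.array([[uv]],float),K(c),c['dist_coeffs'])[0,0]
    d=rot(c['attitude']).apply([*p,1]); return c['xyz'],d/np.linalg.norm(d)
def onz(c,uv,z):
    o,d=ray(c,uv); return o+d*(z-o[2])/d[2]
def tri(a,b):
    (o,d),(p,e)=a,b
    s=np.linalg.lstsq(np.c_[d,-e],p-o,rcond=None)[0]
    x,y=o+s[0]*d,p+s[1]*e; return (x+y)/2,np.linalg.norm(x-y)
def proj(c,P):
    r=rot(c['attitude']).inv(); 
    return cv2.projectPoints((r.apply(np.atleast_2d(P)-c['xyz'])),np.zeros(3),np.zeros(3),K(c),c['dist_coeffs'])[0][:,0]
def load(n): return np.load(n,allow_pickle=True).item()
E
python3 - <<'E'
from h import *
a=load('pics/scene0.npy')['frame'][140:230,370:450,::-1]; b=load('pics/side0.npy')['frame'][245:340,180:280,::-1]
f=lambda i:cv2.convertScaleAbs(cv2.resize(i,(400,400*i.shape[0]//i.shape[1]),interpolation=cv2.INTER_CUBIC),alpha=1.8,beta=15)
a,b=f(a),f(b); h=max(len(a),len(b)); p=lambda i:cv2.copyMakeBorder(i,0,h-len(i),0,0,0)
cv2.imwrite('pics/crop0.png',np.hstack([p(a),p(b)]))
E
```

```text
(no output)
```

View pics/crop0.png

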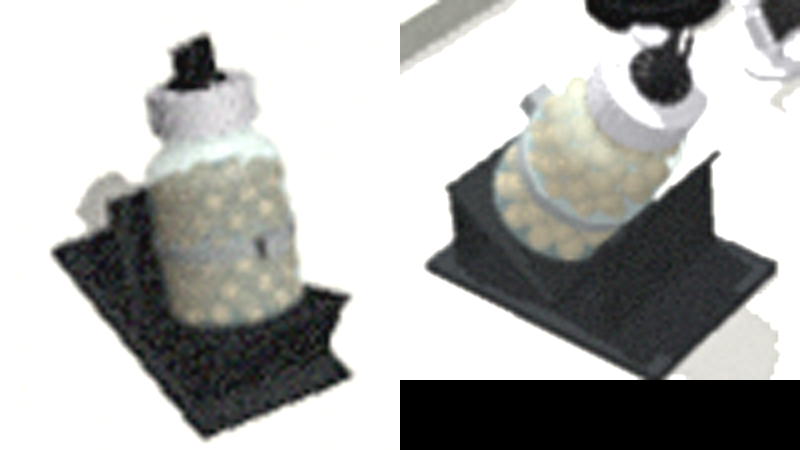

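```bash
python3 - <<'E'
from h import *
a=load('pics/scene0.npy');b=load('pics/side0.npy')
A=[onz(a,p,.004) for p in [(380.4,190.4),(411.4,227.6),(440.4,215)]]
B=[onz(b,p,.004) for p in [(187,311.2),(243.8,339.5),(274.3,311.2)]]
for P in A+B: print(P.round(4))
for X in(A,B): print(np.linalg.norm(X[0]-X[1]),np.linalg.norm(X[2]-X[1]),'centre',(X[0]+X[2])/2)
print(tri(ray(a,(409.5,152)),ray(b,(245.7,263))))
g=lambda c,l,h:[onz(c,p,.004) for p in l]
# fit frame: long axis from scene A0-A1, from side B0-B1
for d in (A[0]-A[1],B[1]-B[0],B[2]-B[1],A[2]-A[1]): print(np.degrees(np.arctan2(d[1],d[0])))
E
```

```text
[0.5385 0.1589 0.004 ]
[0.6969 0.1618 0.004 ]
[0.6943 0.2642 0.004 ]
[0.6877 0.2601 0.004 ]
[0.5326 0.2595 0.004 ]
[0.5323 0.1584 0.004 ]
0.1583934677647395 0.1024425648017807 centre [0.61640192 0.21154309 0.004     ]
0.15509387522572804 0.10116030824921171 centre [0.60999953 0.20920534 0.004     ]
(array([0.55759562, 0.21526791, 0.15236519]), np.float64(0.0023679109368814526))
-178.92815143415027
-179.80355355313793
-90.18988560297505
91.47386154378128
```

```bash
cat >> h.py <<'E'
from cell import monitor, capture
YAW=np.radians(.6); S=R.from_euler('z',YAW); BASE=np.array([.614,.2115,0])
AX=S.apply([-.5736,0,.8192]); UP=S.apply([.8192,0,.5736]); LEFT=S.apply([0,1,0])
ORG=BASE+S.apply([.03,0,.037])
def on_axis(h): return ORG+AX*h
def tool(phi): # jaw y dir: phi=0 -> upslope; +phi = positive turn about tool z
    return R.from_matrix(np.c_[LEFT,UP,-AX])*R.from_rotvec([0,0,phi])
def rel(p,r,show=True):
    s=monitor.read_state(); T=rot(s['eef_rot'])
    t=T.inv().apply(p-s['eef_pos']); w=(T.inv()*r).as_rotvec()
    print('t',s['time'].__round__(2),'shift',t.round(4),'turn',w.round(4),'q',np.round(s['q'],2)); return t,w
E
python3 - <<'E'
from h import *
print(on_axis(129))
print(on_axis(.129))
rel(np.array([.45,-.1,.36]),tool(0))
E
```

```text
[-73.34634449  -0.56303923 105.7138    ]
[0.57000801 0.2110393  0.1426768 ]
t 0.1 shift [ 0.3612 -0.3883 -0.104 ] turn [-0.5453  0.3436 -1.093 ] q [ 1.09  0.47 -0.05  1.53  0.02  1.14 -0.08]
```

Emit:
drive_tool([
  [[0.09, -0.1, -0.104], [-0.1, 0.06, -0.2], 0],
  [[0.36, -0.39, -0.104], [-0.545, 0.344, -1.093], 0],
  [[0.36, -0.39, -0.104], [-0.545, 0.344, -1.093], 0],
  [[0.36, -0.39, -0.104], [-0.545, 0.344, -1.093], 0],
  [[0.36, -0.39, -0.104], [-0.545, 0.344, -1.093], 0],
  [[0.36, -0.39, -0.104], [-0.545, 0.344, -1.093], 0],
  [[0.36, -0.39, -0.104], [-0.545, 0.344, -1.093], 0],
  [[0.36, -0.39, -0.104], [-0.545, 0.344, -1.093], 0],
])

```text
time: 0.77
eef_pos: [0.3875, -0.2975, 0.3272]
eef_rot: [0.173, 0.761, 0.601, 0.173]
force: [0.3, 0.8, 0.1]
width: 0.0854
```

```bash
python3 - <<'E'
from h import *
rel(on_axis(.129+.14),tool(0))
rel(on_axis(.129+.14),tool(-1))
E
```

```text
t 0.77 shift [ 0.513  -0.0561  0.082 ] turn [-0.1128  0.0728 -0.2253] q [ 1.12 -0.05 -0.38  2.1  -0.46  0.73  0.8 ]
t 0.77 shift [ 0.513  -0.0561  0.082 ] turn [-0.1424  0.0104 -1.2237] q [ 1.12 -0.05 -0.38  2.1  -0.46  0.73  0.8 ]
```

Emit:
drive_tool([
  [[0.513, -0.056, 0.082], [-0.113, 0.073, -0.225], 0],
  [[0.513, -0.056, 0.082], [-0.113, 0.073, -0.225], 0],
  [[0.513, -0.056, 0.082], [-0.113, 0.073, -0.225], 0],
  [[0.513, -0.056, 0.082], [-0.113, 0.073, -0.225], 0],
  [[0.513, -0.056, 0.082], [-0.113, 0.073, -0.225], 0],
  [[0.513, -0.056, 0.082], [-0.113, 0.073, -0.225], 0],
  [[0.513, -0.056, 0.082], [-0.113, 0.073, -0.225], 0],
  [[0.513, -0.056, 0.082], [-0.113, 0.073, -0.225], 0],
])

```text
time: 1.43
eef_pos: [0.4539, 0.0262, 0.2826]
eef_rot: [0.211, 0.673, 0.676, 0.213]
force: [0.8, -0.7, 0.0]
width: 0.0858
```

```bash
python3 - <<'E'
from h import *
rel(on_axis(.129+.14),tool(0))
E
```

```text
t 1.43 shift [0.1837 0.0156 0.0422] turn [-0.0019  0.0006 -0.0047] q [ 1.07 -0.23 -1.07  2.31 -0.52  0.37  0.38]
```

Emit:
drive_tool([
  [[0.1, 0.01, 0.0], [0, 0, 0], 0],
  [[0.1, 0.01, 0.0], [0, 0, 0], 0],
  [[0.184, 0.016, 0.0], [0, 0, 0], 0],
  [[0.184, 0.016, 0.0], [0, 0, 0], 0],
  [[0.184, 0.016, 0.0], [0, 0, 0], 0],
  [[0.184, 0.016, 0.0], [0, 0, 0], 0],
])

```text
time: 1.93
eef_pos: [0.4503, 0.1999, 0.3088]
eef_rot: [0.21, 0.67, 0.678, 0.22]
force: [0.9, 0.5, 0.1]
width: 0.0854
```

```bash
python3 - <<'E'
from h import *
rel(on_axis(.129+.14),tool(0))
E
```

```text
t 1.93 shift [0.0092 0.0025 0.0649] turn [ 0.0063 -0.0105 -0.0022] q [ 1.01 -0.33 -1.39  2.18 -0.19  0.45 -0.3 ]
```

Emit:
drive_tool([
  [[0.009, 0.002, 0.03], [0.006, -0.01, -0.002], 0],
  [[0.009, 0.002, 0.06], [0.006, -0.01, -0.002], 0],
  [[0.009, 0.002, 0.09], [0.006, -0.01, -0.002], 0],
  [[0.009, 0.002, 0.12], [0.006, -0.01, -0.002], 0],
  [[0.009, 0.002, 0.12], [0.006, -0.01, -0.002], 0],
  [[0.009, 0.002, 0.12], [0.006, -0.01, -0.002], 0],
])

```text
time: 2.43
eef_pos: [0.4453, 0.1656, 0.2802]
eef_rot: [0.209, 0.672, 0.677, 0.217]
force: [0.4, 0.3, -0.6]
width: 0.0853
```

```bash
python3 - <<'E'
from h import *
rel(on_axis(.129+.08),tool(0))
c=capture('wrist'); cv2.imwrite('pics/w0.png',c['frame'][:,:,::-1]); np.save('pics/w0.npy',c,allow_pickle=True)
print({k:v for k,v in c.items() if k!='frame'})
print(proj(c,[on_axis(.129),on_axis(.131),on_axis(.155)]))
E
```

```text
t 2.43 shift [0.0434 0.0233 0.1048] turn [ 0.001  -0.0079 -0.0052] q [ 1.07 -0.33 -1.38  2.25 -0.32  0.38 -0.13]
{'fx': 284.6035964552336, 'fy': 284.6035964552336, 'cx': 319.86194005996055, 'cy': 206.83396658052183, 'dist_coeffs': array([-0.01900881,  0.        ,  0.        ,  0.        ,  0.        ]), 'xyz': array([0.37866378, 0.24128574, 0.37751056]), 'attitude': array([ 0.14134536,  0.94311138, -0.04288158,  0.29786505])}
[[340.67889856 150.2375438 ]
 [340.81425058 150.444713  ]
 [342.58620169 153.15708928]]
```

View pics/w0.png

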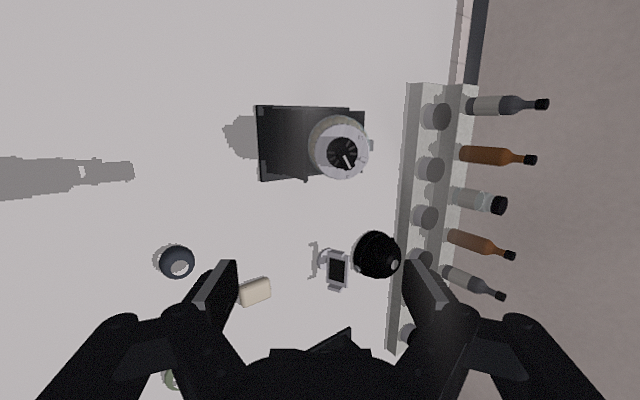

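```bash
python3 - <<'E'
from h import *
rel(np.array([.78,.27,.42]),tool(0))
E
```

```text
t 2.48 shift [0.102  0.3545 0.0794] turn [ 0.0012 -0.008  -0.0052] q [ 1.07 -0.33 -1.38  2.25 -0.32  0.38 -0.13]
```

Emit:
drive_tool([
  [[0.1, 0.354, 0.08], [0, 0, 0], 0],
  [[0.1, 0.354, 0.08], [0, 0, 0], 0],
  [[0.1, 0.354, 0.08], [0, 0, 0], 0],
  [[0.1, 0.354, 0.08], [0, 0, 0], 0],
  [[0.1, 0.354, 0.08], [0, 0, 0], 0],
  [[0.1, 0.354, 0.08], [0, 0, 0], 0],
  [[0.1, 0.354, 0.08], [0, 0, 0], 0],
  [[0.1, 0.354, 0.08], [0, 0, 0], 0],
])

```text
time: 3.15
eef_pos: [0.5437, 0.1755, 0.4431]
eef_rot: [0.211, 0.668, 0.677, 0.228]
force: [0.4, -0.4, -0.4]
width: 0.0854
```

```bash
python3 - <<'E'
from h import *
rel(np.array([.78,.27,.42]),tool(0))
E
```

```text
t 3.15 shift [0.0893 0.1775 0.1607] turn [ 0.0208 -0.0213 -0.0038] q [ 1.26 -0.33 -1.38  1.86 -0.34  0.73 -0.02]
```

```bash
cat >> h.py <<'E'
def down(az,tilt=0): # q7~0 style; tool x = az+90deg, tilt outward
    a=np.radians(az); z=np.array([0,0,-1.]); y=np.array([np.cos(a),np.sin(a),0]); x=np.cross(y,z)
    return R.from_matrix(np.c_[x,y,z])*R.from_rotvec([-np.radians(-tilt),0,0])
def pol(r,az,z): a=np.radians(az); return np.array([r*np.cos(a),r*np.sin(a),z])
E
python3 - <<'E'
from h import *
print((down(20,35).as_matrix()).round(2)) 
rel(pol(.68,-60,.36),down(-60))
E
```

```text
[[-0.34  0.77 -0.54]
 [ 0.94  0.28 -0.2 ]
 [ 0.   -0.57 -0.82]]
t 3.15 shift [-0.7617 -0.2168 -0.0741] turn [ 0.5595 -0.3534  1.0237] q [ 1.26 -0.33 -1.38  1.86 -0.34  0.73 -0.02]
```

Emit:
drive_tool([
  [[-0.76, -0.217, -0.074], [0.56, -0.353, 1.02], 0],
  [[-0.76, -0.217, -0.074], [0.56, -0.353, 1.02], 0],
  [[-0.76, -0.217, -0.074], [0.56, -0.353, 1.02], 0],
  [[-0.76, -0.217, -0.074], [0.56, -0.353, 1.02], 0],
  [[-0.76, -0.217, -0.074], [0.56, -0.353, 1.02], 0],
  [[-0.76, -0.217, -0.074], [0.56, -0.353, 1.02], 0],
  [[-0.76, -0.217, -0.074], [0.56, -0.353, 1.02], 0],
  [[-0.76, -0.217, -0.074], [0.56, -0.353, 1.02], 0],
])

```text
time: 3.82
eef_pos: [0.4581, -0.1335, 0.4107]
eef_rot: [0.049, 0.931, 0.358, 0.05]
force: [-1.4, 1.5, 1.8]
width: 0.0851
```

```bash
sed -i 's/-np.radians(-tilt)/-np.radians(tilt)/' h.py; python3 - <<'E'
from h import *
print(monitor.read_state()['eef_pos'])
rel(pol(.75,-50,.36),down(-50))
E
```

```text
[ 0.45808653 -0.13352263  0.4106532 ]
t 3.82 shift [-0.2814  0.3353  0.0776] turn [ 0.1257 -0.0598  0.0362] q [ 1.55  0.06 -1.38  1.78  0.1   1.22 -0.7 ]
```

Emit:
drive_tool([
  [[-0.28, 0.335, 0.08], [0.126, -0.06, 0.036], 0],
  [[-0.28, 0.335, 0.08], [0.126, -0.06, 0.036], 0],
  [[-0.28, 0.335, 0.08], [0.126, -0.06, 0.036], 0],
  [[-0.28, 0.335, 0.08], [0.126, -0.06, 0.036], 0],
  [[-0.28, 0.335, 0.08], [0.126, -0.06, 0.036], 0],
  [[-0.28, 0.335, 0.08], [0.126, -0.06, 0.036], 0],
  [[-0.28, 0.335, 0.08], [0.126, -0.06, 0.036], 0],
  [[-0.28, 0.335, 0.08], [0.126, -0.06, 0.036], 0],
])

```text
time: 4.48
eef_pos: [0.4813, -0.4486, 0.3699]
eef_rot: [-0.003, 0.937, 0.348, 0.001]
force: [0.6, 0.6, 1.1]
width: 0.0855
```

```bash
python3 - <<'E'
from h import *
print(monitor.read_state()['eef_pos'])
rel(pol(.8,-40,.36),down(-40))
rel(pol(.8,-10,.36),down(-10))
E
```

```text
[ 0.4813164  -0.44864047  0.36987868]
t 4.48 shift [0.0567 0.1356 0.0096] turn [-0.0036 -0.0041 -0.161 ] q [ 1.36  0.59 -1.11  1.38  0.52  1.49 -0.58]
t 4.48 shift [ 0.4344 -0.0343  0.0116] turn [-0.0025 -0.005  -0.6846] q [ 1.36  0.59 -1.11  1.38  0.52  1.49 -0.58]
```

Emit:
drive_tool([
  [[0.057, 0.1, 0.01], [0, 0, -0.16], 0],
  [[0.057, 0.136, 0.01], [0, 0, -0.16], 0],
  [[0.057, 0.136, 0.01], [0, 0, -0.16], 0],
  [[0.25, 0.075, 0.01], [0, 0, -0.42], 0],
  [[0.25, 0.075, 0.01], [0, 0, -0.42], 0],
  [[0.434, -0.034, 0.01], [0, 0, -0.685], 0],
  [[0.434, -0.034, 0.01], [0, 0, -0.685], 0],
  [[0.434, -0.034, 0.01], [0, 0, -0.685], 0],
])

```text
time: 5.15
eef_pos: [0.6998, -0.321, 0.3612]
eef_rot: [-0.002, 0.764, 0.645, 0.002]
force: [0.7, -1.0, -0.1]
width: 0.0854
```

```bash
python3 - <<'E'
from h import *
print(monitor.read_state()['eef_pos'])
rel(pol(.8,-10,.36),down(-10))
rel(pol(.82,10,.36),down(10))
rel(pol(.82,30,.36),down(30))
E
```

```text
[ 0.69980157 -0.32095812  0.36116262]
t 5.15 shift [0.1943 0.0561 0.0023] turn [-0.0009 -0.006   0.0052] q [ 0.89  0.81 -1.14  1.07  0.71  1.64 -0.21]
t 5.15 shift [0.4749 0.0281 0.004 ] turn [ 2.000e-04 -6.100e-03 -3.438e-01] q [ 0.89  0.81 -1.14  1.07  0.71  1.64 -0.21]
t 5.15 shift [ 0.7222 -0.113   0.0056] turn [ 0.0012 -0.006  -0.6929] q [ 0.89  0.81 -1.14  1.07  0.71  1.64 -0.21]
```

Emit:
drive_tool([
  [[0.194, 0.056, 0.0], [0, -0.006, 0.005], 0],
  [[0.194, 0.056, 0.0], [0, -0.006, 0.005], 0],
  [[0.194, 0.056, 0.0], [0, -0.006, 0.005], 0],
  [[0.194, 0.056, 0.0], [0, -0.006, 0.005], 0],
  [[0.475, 0.028, 0.004], [0, -0.006, -0.344], 0],
  [[0.475, 0.028, 0.004], [0, -0.006, -0.344], 0],
  [[0.475, 0.028, 0.004], [0, -0.006, -0.344], 0],
  [[0.475, 0.028, 0.004], [0, -0.006, -0.344], 0],
])

```text
time: 5.82
eef_pos: [0.7917, -0.0057, 0.3607]
eef_rot: [0.0, 0.643, 0.766, -0.0]
force: [0.8, -0.2, -0.1]
width: 0.0859
```

```bash
python3 - <<'E'
from h import *
print(monitor.read_state()['eef_pos'])
rel(pol(.85,10,.36),down(10))
rel(pol(.85,25,.36),down(25))
E
```

```text
[ 0.79171612 -0.00566358  0.36073204]
t 5.82 shift [0.1431 0.0711 0.0006] turn [-0.0003  0.0011 -0.0012] q [ 0.43  0.85 -1.16  0.99  0.77  1.68 -0.28]
t 5.82 shift [3.631e-01 4.190e-02 3.000e-04] turn [-0.0005  0.001  -0.263 ] q [ 0.43  0.85 -1.16  0.99  0.77  1.68 -0.28]
```

```bash
cat > kin.py <<'E'
from h import *
from scipy.optimize import least_squares
def fk(q,d,s=-1):
    z=lambda a:R.from_euler('z',s*a); y=lambda a:R.from_euler('y',a)
    r=z(q[0]);p=np.array([0,0,d[0]]);
    r=r*y(q[1]);p=p+r.apply([d[4],0,0])*0; r=r*z(q[2]); p=p+r.apply([d[4],0,d[1]])
    r=r*y(q[3]); p=p+r.apply([d[5],0,0]); r=r*z(q[4]); p=p+r.apply([0,0,d[2]]); r=r*y(q[5]); p=p+r.apply([d[6],0,0]); r=r*z(q[6]); p=p+r.apply([0,0,d[3]])
    return p,r*z(d[7])
E
python3 - <<'E'
from kin import *
s=monitor.read_state()
Q=[[1.09,.469,-.049,1.532,.024,1.141,-.082],[1.12,-.05,-.38,2.1,-.46,.73,.8],[1.07,-.23,-1.07,2.31,-.52,.37,.38],[1.01,-.33,-1.39,2.18,-.19,.45,-.3],[1.07,-.33,-1.38,2.25,-.32,.38,-.13],[1.26,-.33,-1.38,1.86,-.34,.73,-.02],[1.55,.06,-1.38,1.78,.1,1.22,-.7],[1.36,.59,-1.11,1.38,.52,1.49,-.58],[.89,.81,-1.14,1.07,.71,1.64,-.21],list(s['q'])]
P=[[.295,-.607,.256],[.3875,-.2975,.3272],[.4539,.0262,.2826],[.4503,.1999,.3088],[.4453,.1656,.2802],[.5437,.1755,.4431],[.4581,-.1335,.4107],[.4813,-.4486,.3699],[.6998,-.321,.3612],list(s['eef_pos'])]
O=[[-.001,.9746,.224,0],[.173,.761,.601,.173],[.211,.673,.676,.213],[.21,.67,.678,.22],[.209,.672,.677,.217],[.211,.668,.677,.228],[.049,.931,.358,.05],[-.003,.937,.348,.001],[-.002,.764,.645,.002],list(s['eef_rot'])]
for sg in(-1,1):
  def f(d):
    e=[]
    for q,p,o in zip(Q,P,O):
        a,r=fk(q,d,sg); e+=[*(a-p),*(.3*(r.inv()*rot(o)).as_rotvec())]
    return e
  for y0 in(0,1.57,3.1,-1.57):
    S=least_squares(f,[.3,.4,.4,.3,0,0,0,y0],loss='soft_l1',f_scale=.02); print(sg,S.cost,S.x.round(4),np.abs(S.fun).max())
    if sg==-1 and S.cost<1e-2: np.save('d.npy',S.x)
E
```

```text
-1 0.0018969229503149124 [ 0.2108  0.5393  0.4566  0.2845 -0.0853 -0.0131 -0.0757 -1.5695] 0.0315615936005314
-1 0.0018969229503149102 [ 0.2108  0.5393  0.4566  0.2845 -0.0853 -0.0131 -0.0757 -1.5695] 0.03156159358546756
-1 0.0018969229503149098 [ 0.2108  0.5393  0.4566  0.2845 -0.0853 -0.0131 -0.0757  4.7137] 0.03156159356641247
-1 0.001896922950314909 [ 0.2108  0.5393  0.4566  0.2845 -0.0853 -0.0131 -0.0757 -1.5695] 0.03156159358645655
1 0.11227390990123884 [ 1.6121  0.5684  0.5706  0.9361 -0.0261  0.8602  0.1542  1.7906] 0.8095911898143285
1 0.11227390990123941 [ 1.6121  0.5684  0.5706  0.9361 -0.0261  0.8602  0.1542  1.7906] 0.8095911650665405
1 0.11227390990123884 [ 1.6121  0.5684  0.5706  0.9361 -0.0261  0.8602  0.1542  1.7906] 0.8095911862909575
1 0.11227390990124453 [ 1.6121  0.5684  0.5706  0.9361 -0.0261  0.8602  0.1542 -4.4926] 0.8095911870920838
```

```bash
cat > kin.py <<'E'
from h import *
from scipy.optimize import least_squares
lo=np.array([-2.59,-.33,-1.39,.1,-1.04,.21,-2.66]);hi=np.array([2.59,1.99,1.29,2.45,4.18,1.99,2.66])
def fk(q,d):
    r=R.identity();p=np.zeros(3)
    o=np.reshape(d[:18],(6,3))
    for i in range(7):
        r=r*R.from_euler('y' if i%2 else 'z',q[i] if i%2 else -q[i])
        if i<6: p=p+r.apply(o[i])
    p=p+r.apply([0,0,d[18]]); return p,r*R.from_euler('z',-1.5708)
def err(q,p,r,d):
    a,b=fk(q,d); return np.r_[a-p,.3*(b.inv()*r).as_rotvec()]
def ik(p,r,d,q0,qref,w=.01):
    S=least_squares(lambda q:np.r_[err(q,p,r,d),w*(q-qref)],np.clip(q0,lo+.01,hi-.01),bounds=(lo,hi))
    return S.x,np.abs(S.fun[:6]).max()
E
python3 - <<'E'
from kin import *
s=monitor.read_state()
Q=[[1.09,.469,-.049,1.532,.024,1.141,-.082],[1.12,-.05,-.38,2.1,-.46,.73,.8],[1.07,-.23,-1.07,2.31,-.52,.37,.38],[1.01,-.33,-1.39,2.18,-.19,.45,-.3],[1.07,-.33,-1.38,2.25,-.32,.38,-.13],[1.26,-.33,-1.38,1.86,-.34,.73,-.02],[1.55,.06,-1.38,1.78,.1,1.22,-.7],[1.36,.59,-1.11,1.38,.52,1.49,-.58],[.89,.81,-1.14,1.07,.71,1.64,-.21],list(s['q'])]
P=[[.2945,-.6068,.2552],[.3875,-.2975,.3272],[.4539,.0262,.2826],[.4503,.1999,.3088],[.4453,.1656,.2802],[.5437,.1755,.4431],[.4581,-.1335,.4107],[.4813,-.4486,.3699],[.6998,-.321,.3612],list(s['eef_pos'])]
O=[[-.001,.9746,.224,0],[.173,.761,.601,.173],[.211,.673,.676,.213],[.21,.67,.678,.22],[.209,.672,.677,.217],[.211,.668,.677,.228],[.049,.931,.358,.05],[-.003,.937,.348,.001],[-.002,.764,.645,.002],list(s['eef_rot'])]
f=lambda d:np.r_[np.concatenate([err(q,p,rot(o),d) for q,p,o in zip(Q,P,O)]),.003*d]
d0=np.zeros(19); d0[[2,8,14,18]]=.25,.45,.4,.3
S=least_squares(f,d0); e=S.fun[:60].reshape(10,6); print(S.x.round(3),np.linalg.norm(e[:,:3],axis=1).round(4),np.linalg.norm(e[:,3:],axis=1).round(4)/.3)
d=S.x; np.save('d.npy',d)
p=on_axis(.129-.002)
for pp in(p,on_axis(.129+.1)):
  for q3 in(-1.1,-.6,0,.4):
   for phi in(-1.5,0,1.5):
    best=min((ik(pp,tool(phi),d,np.array([q1,.2,q3,1.9,q5,.6,q7]),np.array([-.4,.3,q3,1.8,q5,.6,0]),.003)+(q5,) for q1 in(-.4,.5) for q5 in(0,1.,3.) for q7 in(-1.5,0,1.5)),key=lambda t:t[1])
    print(q3,phi,best[0].round(2),best[1].round(4))
E
```

```text
[-0.005 -0.014  0.242  0.003 -0.014  0.276 -0.004 -0.009  0.276 -0.002
 -0.009  0.237  0.003  0.001  0.237 -0.001  0.001  0.14   0.14 ] [0.0025 0.0019 0.0017 0.0026 0.0025 0.0023 0.0024 0.0026 0.0017 0.0014] [3.141      3.13566667 3.135      3.13533333 3.13733333 3.14033333
 3.13233333 3.141      3.136      3.14166667]
-1.1 -1.5 [-0.69  0.36  0.14  2.2   1.49  0.27  2.66] 0.007
-1.1 0 [-0.09  0.42 -0.59  2.15  1.46  0.54  1.3 ] 0.0
-1.1 1.5 [-0.01  0.44 -0.68  2.14  1.48  0.58 -0.2 ] 0.0001
-0.6 -1.5 [-0.74  0.36  0.19  2.21  1.49  0.25  2.66] 0.0069
-0.6 0 [-0.28  0.38 -0.35  2.16  1.42  0.44  1.3 ] 0.0
-0.6 1.5 [-0.22  0.39 -0.42  2.16  1.43  0.47 -0.2 ] 0.0001
0 -1.5 [-0.79  0.37  0.26  2.21  1.48  0.22  2.66] 0.0069
0 0 [-0.53  0.36 -0.05  2.17  1.36  0.34  1.32] 0.0
0 1.5 [-0.5   0.36 -0.09  2.17  1.37  0.35 -0.18] 0.0001
0.4 -1.5 [-0.82  0.37  0.29  2.21  1.48  0.21  2.66] 0.0069
0.4 0 [-0.7   0.36  0.15  2.18  1.31  0.27  1.35] 0.0
0.4 1.5 [-0.7   0.36  0.15  2.18  1.3   0.27 -0.14] 0.0001
-1.1 -1.5 [-1.72  0.3   1.29  2.26 -0.02  0.24 -2.13] 0.0004
-1.1 0 [ 0.03  0.21 -0.74  2.18  1.1   0.57  1.59] 0.0
-1.1 1.5 [ 0.03  0.21 -0.75  2.18  1.1   0.57  0.09] 0.0
-0.6 -1.5 [-1.55  0.2   1.03  2.26  0.51  0.29 -2.66] 0.0004
-0.6 0 [-0.2   0.17 -0.49  2.19  1.04  0.51  1.63] 0.0001
-0.6 1.5 [-0.2   0.17 -0.48  2.19  1.04  0.51  0.13] 0.0
0 -1.5 [-1.72  0.3   1.29  2.26 -0.02  0.24 -2.14] 0.0002
0 0 [-0.47  0.15 -0.19  2.21  0.97  0.47  1.68] 0.0001
0 1.5 [-0.49  0.15 -0.17  2.21  0.97  0.46  0.19] 0.0
0.4 -1.5 [-1.72  0.3   1.29  2.26 -0.02  0.24 -2.14] 0.0002
0.4 0 [-0.66  0.14  0.01  2.22  0.93  0.44  1.71] 0.0001
0.4 1.5 [-0.68  0.14  0.04  2.22  0.92  0.44  0.22] 0.0
```

```bash
sed -i 's/,-1.5708)/,1.5708)/' kin.py; cat >> kin.py <<'E'
def jac(q,p,r,d): return np.c_[tuple((err(q+1e-5*e,p,r,d)-err(q,p,r,d))/1e-5 for e in np.eye(7))]
def sim(q,p,r,d,n=60): # min-norm resolved-rate to pose
    q=np.array(q,float); a,b=fk(q,d); w=(b.inv()*r).as_rotvec()
    for k in range(1,n+1):
        pt=a+(p-a)*k/n; rt=b*R.from_rotvec(w*k/n)
        for _ in range(3):
            e=err(q,pt,rt,d); J=jac(q,pt,rt,d); q=np.clip(q-J.T@np.linalg.solve(J@J.T+1e-6*np.eye(6),e),lo,hi)
    return q,np.abs(err(q,p,r,d)).max()
E
python3 - <<'E'
from kin import *
d=np.load('d.npy'); s=monitor.read_state(); q0=s['q']
print(err(q0,s['eef_pos'],rot(s['eef_rot']),d).round(4))
qa,e=sim(q0,pol(.8,20,.36),down(20),d); print('a',qa.round(2),e)
for ph in(0,-.7,.7,1.4,2.1,2.8):
  qb,e=sim(qa,on_axis(.129+.1),tool(ph),d); qc,e2=sim(qb,on_axis(.127),tool(ph),d); print(ph,qb.round(2),round(e,4),qc.round(2),round(e2,4))
E
```

```text
[ 0.0011  0.      0.0009 -0.     -0.     -0.    ]
a [ 0.06  0.87 -1.16  0.97  0.78  1.69 -0.45] 3.319566843629218e-14
0 [ 0.35  0.32 -1.14  2.17  1.23  0.71 -1.63] 0.0 [ 0.21  0.55 -0.98  2.13  1.55  0.75 -1.84] 0.0
-0.7 [ 0.45  0.41 -1.3   2.16  1.3   0.81 -0.96] 0.0 [ 0.3   0.62 -1.11  2.13  1.58  0.85 -1.13] 0.0
0.7 [ 0.22  0.26 -0.97  2.17  1.17  0.63 -2.3 ] 0.0 [ 0.11  0.49 -0.84  2.14  1.52  0.66 -2.54] 0.0
1.4 [-0.12  0.18 -0.58  2.19  1.06  0.53 -2.66] 0.0792 [-1.09  0.41  0.64  2.21  0.76  0.21 -2.66] 0.0315
2.1 [-1.71  0.28  1.26  2.26  0.09  0.25 -2.66] 0.0126 [-1.19  0.44  0.77  2.21  0.02  0.21 -2.66] 0.0392
2.8 [-1.82  0.42  1.29  2.29 -0.6   0.28 -2.66] 0.0724 [-1.28  0.5   0.91  2.22 -1.04  0.21 -2.29] 0.0244
```

```bash
python3 - <<'E'
from h import *
rel(pol(.8,20,.36),down(20))
E
```

```text
t 5.82 shift [0.282  0.0088 0.0004] turn [-0.0004  0.001  -0.1757] q [ 0.43  0.85 -1.16  0.99  0.77  1.68 -0.28]
```

Emit:
drive_tool([
  [[0.28, 0.009, 0], [0, 0, -0.176], 0],
  [[0.28, 0.009, 0], [0, 0, -0.176], 0],
  [[0.28, 0.009, 0], [0, 0, -0.176], 0],
  [[0.28, 0.009, 0], [0, 0, -0.176], 0],
  [[0.28, 0.009, 0], [0, 0, -0.176], 0],
  [[0.28, 0.009, 0], [0, 0, -0.176], 0],
  [[0.28, 0.009, 0], [0, 0, -0.176], 0],
  [[0.28, 0.009, 0], [0, 0, -0.176], 0],
])

```text
time: 6.48
eef_pos: [0.7483, 0.2801, 0.3601]
eef_rot: [-0.002, 0.569, 0.822, 0.0]
force: [-0.5, 0.9, 0.2]
width: 0.0857
```

```bash
python3 - <<'E'
from h import *
rel(on_axis(.129+.14),tool(-.7))
E
```

```text
t 6.48 shift [ 0.0255 -0.2665  0.1033] turn [-0.5325 -0.3105 -0.3396] q [ 0.05  0.87 -1.16  0.97  0.78  1.69 -0.45]
```

Emit:
drive_tool([
  [[0.025, -0.266, 0.05], [-0.53, -0.31, -0.34], 0],
  [[0.025, -0.266, 0.05], [-0.53, -0.31, -0.34], 0],
  [[0.025, -0.266, 0.05], [-0.53, -0.31, -0.34], 0],
  [[0.025, -0.266, 0.05], [-0.53, -0.31, -0.34], 0],
  [[0.025, -0.266, 0.103], [-0.53, -0.31, -0.34], 0],
  [[0.025, -0.266, 0.103], [-0.53, -0.31, -0.34], 0],
  [[0.025, -0.266, 0.103], [-0.53, -0.31, -0.34], 0],
  [[0.025, -0.266, 0.103], [-0.53, -0.31, -0.34], 0],
])

```text
time: 7.15
eef_pos: [0.488, 0.1996, 0.2535]
eef_rot: [0.274, 0.402, 0.866, 0.12]
force: [0.7, 0.7, 0.3]
width: 0.0855
```

```bash
python3 - <<'E'
from h import *
rel(on_axis(.129+.11),tool(-.7))
rel(on_axis(.129+.11),tool(-1.7))
E
```

```text
t 7.15 shift [0.006  0.01   0.0277] turn [-0.0145  0.0118 -0.0026] q [ 0.52  0.27 -1.32  2.18  1.13  0.74 -0.85]
t 7.15 shift [0.006  0.01   0.0277] turn [-0.0192  0.0036 -1.0026] q [ 0.52  0.27 -1.32  2.18  1.13  0.74 -0.85]
```

Emit:
drive_tool([
  [[0.006, 0.01, 0.028], [-0.019, 0.004, -1.003], 0],
  [[0.006, 0.01, 0.028], [-0.019, 0.004, -1.003], 0],
  [[0.006, 0.01, 0.028], [-0.019, 0.004, -1.003], 0],
  [[0.006, 0.01, 0.028], [-0.019, 0.004, -1.003], 0],
  [[0.006, 0.01, 0.028], [-0.019, 0.004, -1.003], 0],
  [[0.006, 0.01, 0.028], [-0.019, 0.004, -1.003], 0],
  [[0.006, 0.01, 0.028], [-0.019, 0.004, -1.003], 0],
  [[0.006, 0.01, 0.028], [-0.019, 0.004, -1.003], 0],
])

```text
time: 7.82
eef_pos: [0.5137, 0.2138, 0.2371]
eef_rot: [0.302, -0.066, 0.951, -0.014]
force: [0.5, -0.3, -0.4]
width: 0.0855
```

```bash
python3 - <<'E'
from h import *
rel(on_axis(.129+.11),tool(-1.7))
c=capture('wrist'); cv2.imwrite('pics/w1.png',cv2.convertScaleAbs(c['frame'][:,:,::-1],alpha=1.3)); np.save('pics/w1.npy',c,allow_pickle=True)
print(proj(c,[on_axis(.129),on_axis(.1315),on_axis(.155),on_axis(.129)-.02*UP]))
E
```

```text
t 7.82 shift [ 0.0084 -0.0023 -0.0004] turn [ 0.0058  0.0044 -0.0034] q [ 0.47  0.4  -1.32  2.16  1.28  0.81  0.05]
[[317.70735528 201.53501719]
 [317.70346084 202.42172485]
 [317.66262384 211.73076552]
 [320.75093892 178.06650692]]
```

View pics/w1.png

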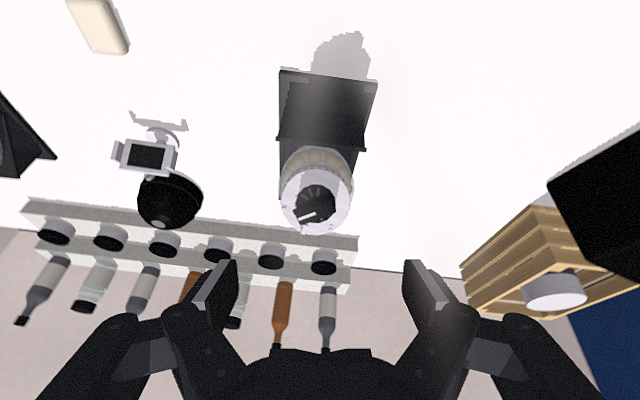

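The wrist view shows the lid centred at about (317,200), against a prediction of (318,202). The axis estimate is therefore good to about 1–2 mm. I'll keep winding the wrist back.

Emit:
drive_tool([
  [[0.008, -0.002, 0], [0.005, 0.004, -1.0], 0],
  [[0.008, -0.002, 0], [0.005, 0.004, -1.0], 0],
  [[0.008, -0.002, 0], [0.005, 0.004, -1.0], 0],
  [[0.008, -0.002, 0], [0.005, 0.004, -1.0], 0],
  [[0.008, -0.002, 0], [0.005, 0.004, -1.0], 0],
  [[0.008, -0.002, 0], [0.005, 0.004, -1.0], 0],
  [[0.008, -0.002, 0], [0.005, 0.004, -1.0], 0],
  [[0.008, -0.002, 0], [0.005, 0.004, -1.0], 0],
])

```text
time: 8.53
eef_pos: [0.5074, 0.2108, 0.2327]
eef_rot: [0.257, -0.512, 0.804, -0.16]
force: [-0.5, -0.8, 0.1]
width: 0.0855
```

Emit:
drive_tool([
  [[0, 0, 0], [0, 0, -1.0], 0],
  [[0, 0, 0], [0, 0, -1.0], 0],
  [[0, 0, 0], [0, 0, -1.0], 0],
  [[0, 0, 0], [0, 0, -1.0], 0],
  [[0, 0, 0], [0, 0, -1.0], 0],
  [[0, 0, 0], [0, 0, -1.0], 0],
  [[0, 0, 0], [0, 0, -1.0], 0],
  [[0, 0, 0], [0, 0, -1.0], 0],
])

```text
time: 9.2
eef_pos: [0.5074, 0.2108, 0.2327]
eef_rot: [-0.149, 0.835, -0.46, 0.263]
force: [-0.2, -0.1, -0.2]
width: 0.0857
```

```bash
python3 - <<'E'
from h import *
rel(on_axis(.129+.08),tool(-3.8))
E
```

```text
t 9.2 shift [0.0001 0.0007 0.0297] turn [-0.0029 -0.002  -0.1061] q [ 0.49  0.42 -1.36  2.17  1.31  0.84  2.02]
```

Emit:
drive_tool([
  [[0, 0, 0.02], [0, 0, -0.45], 0],
  [[0, 0, 0.04], [0, 0, -0.45], 0],
  [[0, 0.001, 0.06], [0, 0, -0.45], 0],
  [[0, 0.001, 0.075], [0, 0, -0.45], 0],
  [[0, 0.001, 0.09], [-0.002, -0.002, -0.45], 0],
  [[0, 0.001, 0.1], [-0.002, -0.002, -0.45], 0],
  [[0, 0.001, 0.11], [-0.002, -0.002, -0.45], 0],
  [[0, 0.001, 0.11], [-0.002, -0.002, -0.45], 0],
])

```text
time: 9.87
eef_pos: [0.5706, 0.2106, 0.1411]
eef_rot: [-0.086, 0.916, -0.265, 0.288]
force: [0.7, -0.7, 0.1]
width: 0.0854
```

```bash
python3 - <<'E'
from h import *
rel(on_axis(.127),tool(-4.14)); print(monitor.read_state()['wrist_torque'])
c=capture('side'); i=c['frame'][200:350,140:320,::-1]
cv2.imwrite('pics/s1.png',cv2.convertScaleAbs(cv2.resize(i,None,fx=4,fy=4,interpolation=cv2.INTER_CUBIC),alpha=1.8,beta=15))
E
```

```text
t 9.87 shift [ 0.0001 -0.0006  0.0003] turn [ 0.001   0.0003 -0.0015] q [ 0.32  0.66 -1.15  2.14  1.61  0.89  2.3 ]
[0.03343431 0.60670052 0.0358609 ]
```

View pics/s1.png

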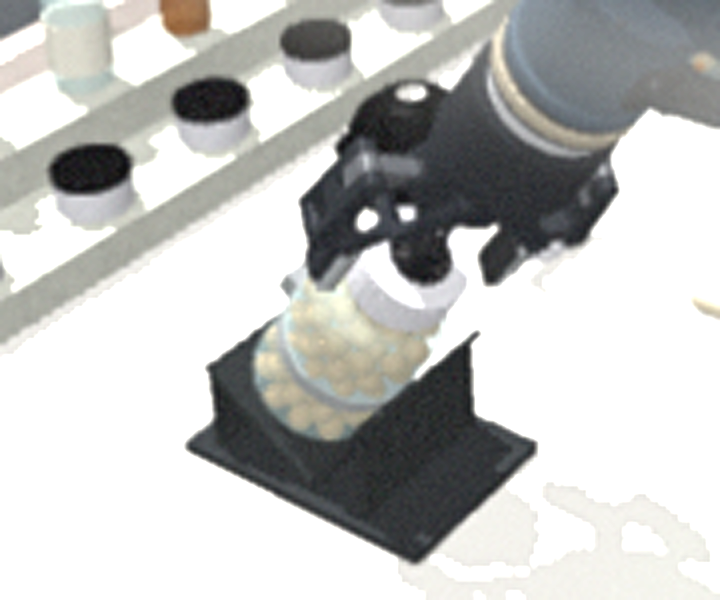

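The side view shows the open fingers straddling the lid at about (310,270) and (490,265), with the dial between them at (420,260). Closing now.

Emit:
drive_tool([
  [[0, 0, 0], [0, 0, 0], 1],
  [[0, 0, 0], [0, 0, 0], 1],
  [[0, 0, 0], [0, 0, 0], 1],
  [[0, 0, 0], [0, 0, 0], 1],
  [[0, 0, 0], [0, 0, 0], 1],
  [[0, 0, 0], [0, 0, 0], 1],
  [[0, 0, 0], [0, 0, 0], 1],
  [[0, 0, 0], [0, 0, 0], 1],
], newtons=80)

```text
time: 10.58
eef_pos: [0.5689, 0.2101, 0.1431]
eef_rot: [-0.085, 0.916, -0.264, 0.289]
force: [-7.1, -4.9, 5.3]
width: 0.0559
```

```bash
python3 - <<'E'
from h import *
s=monitor.read_state(); rel(on_axis(.127),tool(-4.14)); print(s['wrist_torque'],s['force'],s['width'])
E
```

```text
t 10.58 shift [ 0.0001 -0.0011  0.003 ] turn [ 0.0019 -0.003   0.001 ] q [ 0.32  0.65 -1.16  2.14  1.6   0.89  2.3 ]
[-0.78178826  1.04881706 -0.63126201] [-7.10276367 -4.91963239  5.2851916 ] 0.05592502940083817
```

Emit:
drive_tool([
  [[0, 0, 0], [0, 0, 0.12], 1],
  [[0, 0, 0], [0, 0, 0.24], 1],
  [[0, 0, 0], [0, 0, 0.36], 1],
  [[0, 0, 0], [0, 0, 0.48], 1],
  [[0, 0, 0], [0, 0, 0.6], 1],
  [[0, 0, 0], [0, 0, 0.72], 1],
  [[0, 0, 0], [0, 0, 0.84], 1],
  [[0, 0, 0], [0, 0, 0.96], 1],
])

```text
time: 11.25
eef_pos: [0.5692, 0.2101, 0.1426]
eef_rot: [-0.209, 0.689, -0.659, 0.217]
force: [-2.4, -2.6, 0.9]
width: 0.0562
```

```bash
cat > st.py <<'E'
from h import *
import sys
s=monitor.read_state(); T=rot(s['eef_rot'])
B=tool(0).inv()*T; ph=B.as_rotvec()[2]
print('phi(mod2pi)',round(np.arctan2(B.as_matrix()[1,0],B.as_matrix()[0,0]),3),'t',round(s['time'],2),'q',np.round(s['q'],2),'h',round(float((s['eef_pos']-ORG)@AX),4),'lat',np.round([(s['eef_pos']-ORG)@UP,(s['eef_pos']-ORG)@LEFT],4),'F_tool',T.inv().apply(s['force']).round(1),'M_tool',T.inv().apply(s['wrist_torque']).round(2),'w',round(s['width'],4))
E
python3 st.py
```

```text
phi(mod2pi) 3.106 t 11.25 q [ 0.34  0.68 -1.2   2.14  1.62  0.93  1.34] h 0.1295 lat [-0.0007 -0.001 ] F_tool [ 2.5  1.5 -2.1] M_tool [-1.11  0.62 -0.66] w 0.0562
```

Emit:
drive_tool([
  [[0, 0, 0], [0, 0, 0.12], 1],
  [[0, 0, 0], [0, 0, 0.24], 1],
  [[0, 0, 0], [0, 0, 0.36], 1],
  [[0, 0, 0.001], [0, 0, 0.48], 1],
  [[0, 0, 0.001], [0, 0, 0.6], 1],
  [[0, 0, 0.001], [0, 0, 0.72], 1],
  [[0, 0, 0.001], [0, 0, 0.84], 1],
  [[0, 0, 0.001], [0, 0, 0.96], 1],
])

```text
time: 11.92
eef_pos: [0.5697, 0.2101, 0.1419]
eef_rot: [0.286, -0.307, 0.903, -0.096]
force: [-3.2, -3.5, 0.6]
width: 0.0559
```

```bash
python3 st.py
```

```text
phi(mod2pi) -2.218 t 11.92 q [ 0.36  0.72 -1.24  2.14  1.63  0.97  0.39] h 0.1286 lat [-0.0007 -0.0009] F_tool [ 3.9 -1.4 -2.3] M_tool [-0.05  1.24 -0.71] w 0.0559
```

Emit:
drive_tool([
  [[0, 0, 0], [0, 0, 0.1], 1],
  [[0, 0, 0], [0, 0, 0.2], 1],
  [[0, 0, 0], [0, 0, 0.3], 1],
  [[0, 0, 0], [0, 0, 0.4], 1],
  [[0, 0, 0.001], [0, 0, 0.5], 1],
  [[0, 0, 0.001], [0, 0, 0.6], 1],
  [[0, 0, 0.001], [0, 0, 0.6], 1],
])

```text
time: 12.5
eef_pos: [0.5701, 0.2102, 0.1412]
eef_rot: [0.301, -0.028, 0.953, -0.007]
force: [-5.9, -4.5, 4.0]
width: 0.0556
```

```bash
python3 st.py
```

```text
phi(mod2pi) -1.619 t 12.5 q [ 0.38  0.74 -1.27  2.14  1.64  1.   -0.21] h 0.1278 lat [-0.0008 -0.0009] F_tool [ 2.8 -4.4 -6.7] M_tool [ 0.87  1.15 -0.15] w 0.0556
```

Emit:
drive_tool([
  [[0, 0, 0], [0, 0, 0.1], 1],
  [[0, 0, 0], [0, 0, 0.2], 1],
  [[0, 0, 0], [0, 0, 0.3], 1],
  [[0, 0, 0], [0, 0, 0.4], 1],
  [[0, 0, 0], [0, 0, 0.5], 1],
])

```text
time: 12.92
eef_pos: [0.5702, 0.2102, 0.1411]
eef_rot: [0.295, 0.206, 0.931, 0.067]
force: [-2.4, -3.6, -0.0]
width: 0.0557
```

```bash
python3 st.py; python3 - <<'E'
from h import *
c=capture('wrist'); i=c['frame'][120:320,220:420,::-1]; np.save('pics/w2.npy',c,allow_pickle=True)
cv2.imwrite('pics/w2.png',cv2.convertScaleAbs(cv2.resize(i,None,fx=3,fy=3,interpolation=cv2.INTER_CUBIC),alpha=1.5))
E
```

```text
phi(mod2pi) -1.126 t 12.92 q [ 0.38  0.76 -1.28  2.14  1.65  1.02 -0.7 ] h 0.1276 lat [-0.0008 -0.0008] F_tool [ 0.2 -4.1 -1.3] M_tool [ 1.22  0.47 -3.61] w 0.0557
```

View pics/w2.png

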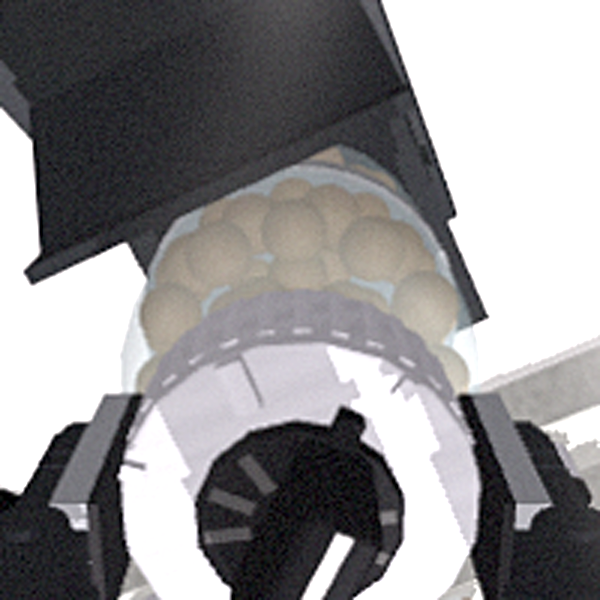

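```bash
python3 - <<'E'
from h import *
c=load('pics/w2.npy')
P=[on_axis(.129),on_axis(.132)-.020*UP,on_axis(.132)-.0285*UP]
print(((proj(c,P)-[220,120])*3).round(0))
o=(proj(c,P)-[220,120])*3
# angle of image points on lid top plane, CCW about lid z, from front (down slope)
def ang(px,h):
    o,d=ray(c,(px[0]/3+220,px[1]/3+120)); t=((on_axis(h)-o)@AX)/(d@AX); v=o+t*d-on_axis(h)
    F=-UP; L=np.cross(AX,F); return np.linalg.norm(v)*1e3,np.arctan2(v@L,v@F)
for n,px,h in(('nose',(350,415),.135),('ribin',(262,402),.131),('ribout',(245,360),.131),('r2',(405,380),.131),('l',(135,463),.131)): print(n,ang(px,h))
E
```

```text
[[308. 503.]
 [249. 408.]
 [223. 360.]]
nose (np.float64(19.50006850170062), np.float64(-0.7541387014746298))
ribin (np.float64(19.765558953458143), np.float64(-0.09314460632896318))
ribout (np.float64(26.932130986216194), np.float64(-0.09695119495309062))
r2 (np.float64(26.262501384917275), np.float64(-1.0125164800820439))
l (np.float64(27.43363096733947), np.float64(0.8203455147146929))
```

The wrist crop shows the long rib near (253,380). That is about 0 to −0.09 rad from straight down the slope, and the torque has jumped to 3.6 N m, so the lid is on its stop. The pointer nose at (350,415) puts the vent at about 0.3 rad. Next I release and back out.

Emit:
drive_tool([
  [[0, 0, 0], [0, 0, 0], 0],
  [[0, 0, 0], [0, 0, 0], 0],
  [[0, 0, 0], [0, 0, 0], 0],
  [[0, 0, 0], [0, 0, 0], 0],
  [[0, 0, 0], [0, 0, 0], 0],
  [[0, 0, -0.02], [0, 0, 0], 0],
  [[0, 0, -0.05], [0, 0, 0], 0],
  [[0, 0, -0.09], [0, 0, 0.25], 0],
])

```text
time: 13.63
eef_pos: [0.5191, 0.2103, 0.2127]
eef_rot: [0.285, 0.268, 0.916, 0.087]
force: [0.0, -1.5, 2.0]
width: 0.0853
```

```bash
python3 st.py; python3 - <<'E'
from h import *
c=capture('wrist');np.save('pics/w3.npy',c,allow_pickle=True)
u,v=proj(c,on_axis(.135))[0].astype(int); print(u,v)
i=c['frame'][v-50:v+50,u-50:u+50,::-1]
cv2.imwrite('pics/w3.png',cv2.convertScaleAbs(cv2.resize(i,None,fx=6,fy=6,interpolation=cv2.INTER_CUBIC),alpha=1.3))
E
```

```text
phi(mod2pi) -0.991 t 13.63 q [ 0.47  0.51 -1.36  2.17  1.39  0.9  -0.73] h 0.2156 lat [-0.0016 -0.0002] F_tool [-1.8 -0.7 -1.7] M_tool [0.33 0.37 0.01] w 0.0853
321 225
```

View pics/w3.png

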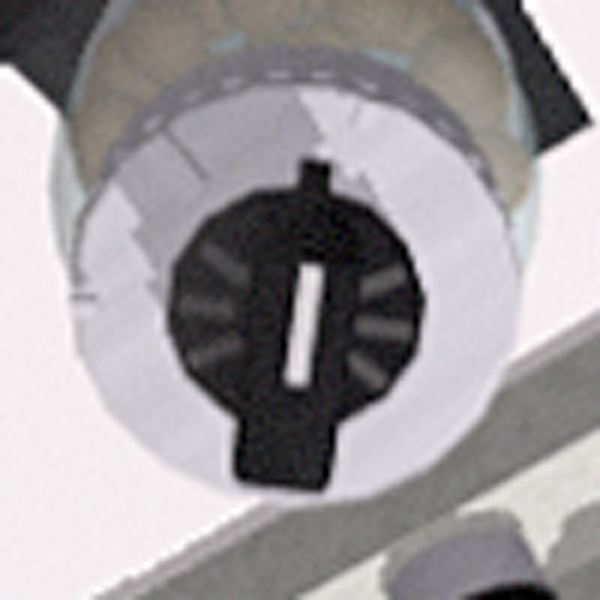

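```bash
python3 - <<'E'
from h import *
c=load('pics/w3.npy'); O=np.array([271,175])
F=-UP; L=np.cross(AX,F)
def pt(px,h):
    o,d=ray(c,np.array(px)/6+O); t=((on_axis(h)-o)@AX)/(d@AX); v=o+t*d-on_axis(h); return np.array([v@F,v@L])
def line(a,b,h): v=pt(a,h)-pt(b,h); return pt(a,h).round(4),pt(b,h).round(4),np.arctan2(v[1],v[0]).round(3)
print('bar',line((315,265),(297,385),.153))
n=pt((315,175),.133); print('nose',n,np.arctan2(n[1],n[0]))
print('rib edge',line((165,130),(205,175),.132))
p=pt((85,297),.131);print('short',p,np.arctan2(p[1],p[0]))
# lid top circle centre: left/right/bottom edges
print(pt((75,290),.129),pt((520,270),.129),pt((290,500),.129))
E
```

```text
bar (array([ 0.0091, -0.0076]), array([-0.0021,  0.0021]), np.float64(-0.716))
nose [ 0.01267472 -0.0101785 ] -0.6766011351831406
rib edge (array([0.0272, 0.0022]), array([0.0198, 0.0013]), np.float64(0.116))
short [0.01454474 0.02325465] 1.0118697036552626
[0.01552397 0.02441326] [-0.01319192 -0.02447313] [-0.02438013  0.01778576]
```

```bash
python3 - <<'E'
from h import *
rel(on_axis(.163),tool(-.855))
E
```

```text
t 13.68 shift [ 0.0005 -0.0057  0.0629] turn [0.0109 0.0104 0.1378] q [ 0.47  0.49 -1.37  2.17  1.38  0.9  -0.73]
```

Emit:
drive_tool([
  [[0, -0.005, 0.01], [0.01, 0.01, 0.138], 0],
  [[0, -0.005, 0.02], [0.01, 0.01, 0.138], 0],
  [[0, -0.005, 0.02], [0.01, 0.01, 0.138], 0],
  [[0, -0.005, 0.02], [0.01, 0.01, 0.138], 0],
])

```text
time: 14.02
eef_pos: [0.5288, 0.207, 0.1966]
eef_rot: [0.276, 0.328, 0.897, 0.104]
force: [0.1, 0.0, 0.6]
width: 0.0852
```

```bash
python3 - <<'E'
from h import *
rel(on_axis(.163),tool(-.855))
E
```

```text
t 14.02 shift [-0.0001  0.005   0.0338] turn [-0.0094 -0.0091  0.0041] q [ 0.44  0.54 -1.31  2.17  1.43  0.89 -0.88]
```

Emit:
drive_tool([
  [[0, 0.005, 0.01], [-0.009, -0.009, 0.004], 0],
  [[0, 0.005, 0.02], [-0.009, -0.009, 0.004], 0],
  [[0, 0.005, 0.028], [-0.009, -0.009, 0.004], 0],
  [[0, 0.005, 0.034], [-0.009, -0.009, 0.004], 0],
  [[0, 0.005, 0.034], [-0.009, -0.009, 0.004], 0],
])

```text
time: 14.43
eef_pos: [0.5508, 0.2106, 0.1693]
eef_rot: [0.28, 0.33, 0.895, 0.106]
force: [0.6, -0.6, 0.4]
width: 0.0854
```

Emit:
drive_tool([
  [[0, 0, 0], [0, 0, 0], 1],
  [[0, 0, 0], [0, 0, 0], 1],
  [[0, 0, 0], [0, 0, 0], 1],
  [[0, 0, 0], [0, 0, 0], 1],
  [[0, 0, 0], [0, 0, 0], 1],
  [[0, 0, 0], [0, 0, 0], 1],
  [[0, 0, 0], [0, 0, 0], 1],
  [[0, 0, 0], [0, 0, 0], 1],
], newtons=25)

```text
time: 15.1
eef_pos: [0.5502, 0.2102, 0.1704]
eef_rot: [0.281, 0.33, 0.895, 0.106]
force: [-4.9, -3.6, 3.1]
width: 0.0114
```

```bash
python3 st.py
```

```text
phi(mod2pi) -0.854 t 15.1 q [ 0.37  0.61 -1.24  2.16  1.53  0.91 -0.94] h 0.1631 lat [-0.0004 -0.0007] F_tool [-0.6 -4.2 -5.4] M_tool [ 1.11  0.28 -0.02] w 0.0114
```

Emit:
drive_tool([
  [[0, 0, 0], [0, 0, -0.1], 1],
  [[0, 0, 0], [0, 0, -0.2], 1],
  [[0, 0, 0], [0, 0, -0.3], 1],
  [[0, 0, 0], [0, 0, -0.4], 1],
  [[0, 0, 0], [0, 0, -0.5], 1],
  [[0, 0, 0], [0, 0, -0.6], 1],
  [[0, 0, 0], [0, 0, -0.715], 1],
  [[0, 0, 0], [0, 0, -0.715], 1],
])

```text
time: 15.77
eef_pos: [0.5501, 0.2103, 0.1704]
eef_rot: [0.301, -0.006, 0.954, 0.0]
force: [-5.4, -2.4, 3.8]
width: 0.0115
```

Emit:
drive_tool([
  [[0, 0, 0], [0, 0, 0], 1],
  [[0, 0, 0], [0, 0, 0], 1],
  [[0, 0, 0], [0, 0, 0], 1],
])

```text
time: 16.02
eef_pos: [0.5501, 0.2103, 0.1704]
eef_rot: [0.301, -0.004, 0.954, 0.001]
force: [-4.3, -2.9, 2.3]
width: 0.0114
```

```bash
python3 st.py
```

```text
phi(mod2pi) -1.569 t 16.02 q [ 0.37  0.61 -1.24  2.16  1.53  0.9  -0.23] h 0.1631 lat [-0.0004 -0.0005] F_tool [ 2.2 -2.9 -4.4] M_tool [ 0.55  1.03 -0.05] w 0.0114
```

Release, back out and check.

Emit:
drive_tool([
  [[0, 0, 0], [0, 0, 0], 0],
  [[0, 0, 0], [0, 0, 0], 0],
  [[0, 0, 0], [0, 0, 0], 0],
  [[0, 0, 0], [0, 0, 0], 0],
  [[0, 0, -0.01], [0, 0, 0], 0],
  [[0, 0, -0.03], [0, 0, 0], 0],
  [[0, 0, -0.05], [0, 0, 0], 0],
  [[0, 0, -0.05], [0, 0, 0], 0],
])

```text
time: 16.68
eef_pos: [0.5213, 0.2125, 0.2143]
eef_rot: [0.303, -0.005, 0.953, 0.003]
force: [-0.1, 1.4, 0.2]
width: 0.0856
```

Emit:
drive_tool([
  [[0, 0, 0], [0, 0, 0], 0],
  [[0, 0, 0], [0, 0, 0], 0],
  [[0, 0, 0], [0, 0, 0], 0],
])

```text
time: 16.93
eef_pos: [0.5223, 0.21, 0.2106]
eef_rot: [0.3, -0.004, 0.954, 0.001]
force: [-0.2, -0.2, -0.6]
width: 0.0855
```

```bash
python3 st.py; python3 - <<'E'
from h import *
c=capture('wrist');np.save('pics/w4.npy',c,allow_pickle=True)
u,v=proj(c,on_axis(.135))[0].astype(int); print(u,v)
i=c['frame'][v-50:v+50,u-50:u+50,::-1]
cv2.imwrite('pics/w4.png',cv2.convertScaleAbs(cv2.resize(i,None,fx=6,fy=6,interpolation=cv2.INTER_CUBIC),alpha=1.3))
E
```

```text
phi(mod2pi) -1.568 t 16.93 q [ 0.44  0.49 -1.31  2.17  1.39  0.87 -0.15] h 0.212 lat [-0.0001 -0.0006] F_tool [ 0.5 -0.2  0.3] M_tool [-0.03  0.64  0.01] w 0.0855
322 226
```

View pics/w4.png

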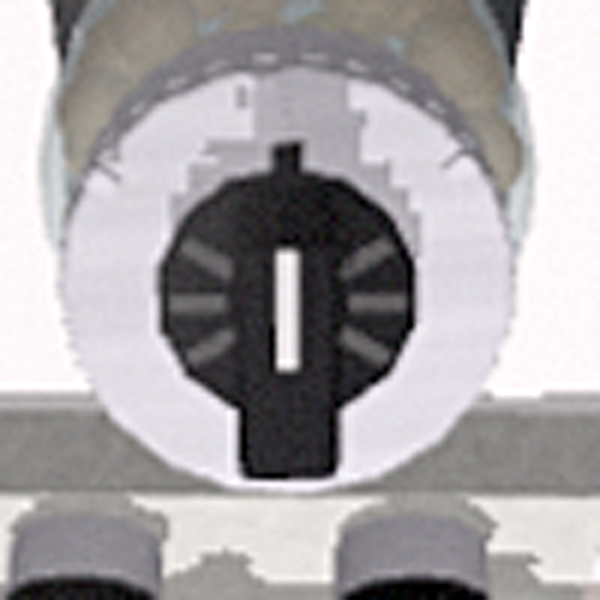

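```bash
python3 - <<'E'
from h import *
c=load('pics/w4.npy'); O=np.array([272,176]); F=-UP; L=np.cross(AX,F)
def pt(px,h):
    o,d=ray(c,np.array(px)/6+O); t=((on_axis(h)-o)@AX)/(d@AX); v=o+t*d-on_axis(h); return np.array([v@F,v@L])
for n,px,h in(('nose',(288,160),.133),('sL',(110,167),.130),('sR',(455,158),.130),('bartop',(287,250),.153),('barbot',(287,370),.153),('edgeL',(62,290),.129),('edgeR',(515,290),.129)):
    p=pt(px,h); print(n,(p*1e3).round(1),np.arctan2(p[1],p[0]).round(3))
i=c['frame'][176:226,292:352].astype(float).mean(2)
i=np.clip((i-120)*255/(215-120),0,255).astype(np.uint8)
cv2.imwrite('pics/w4b.png',cv2.resize(i,None,fx=10,fy=10,interpolation=cv2.INTER_CUBIC))
E
```

```text
nose [17.3  1.5] 0.084
sL [15.5 23.2] 0.981
sR [ 16.6 -18.9] -0.85
bartop [13.   1.6] 0.119
barbot [-1.3  1.6] 2.239
edgeL [-0.9 29.8] 1.602
edgeR [ -1. -27.] -1.61
```

View pics/w4b.png

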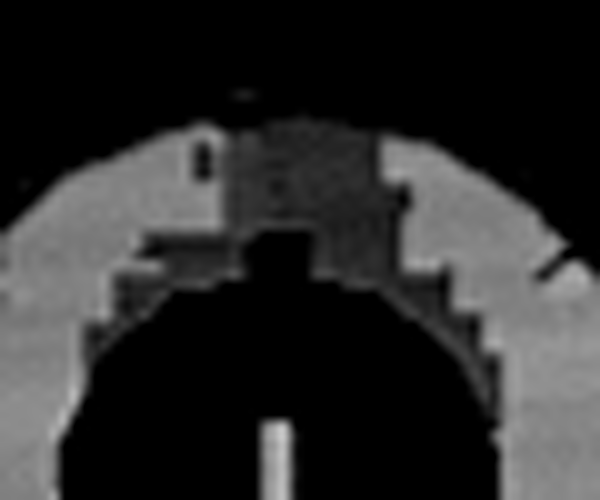

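The two crops show the pointer nose straight down-slope and the short ribs at about +0.92 and −0.86 rad. The dial's own shadow hides the long rib. The lid could be up to 0.08 rad off its stop, so I'll fit the lid circle and brighten the shadow to get a better reading.

```bash
python3 - <<'E'
from h import *
F=-UP; L=np.cross(AX,F)
out=[]
for n in('w3','w4'):
    c=load(f'pics/{n}.npy')
    # rectify lid-top plane (h=.131): 0.2 mm/px, front up, L to the left
    g=np.arange(-36,36,.12)*1e-3; X,Y=np.meshgrid(-g,-g)  # X: L (left positive), Y: F up
    P=on_axis(.131)+Y.reshape(-1,1)*F+X.reshape(-1,1)*L
    uv=proj(c,P).reshape(len(g),len(g),2).astype(np.float32)
    im=cv2.remap(c['frame'][:,:,::-1],uv[...,0],uv[...,1],cv2.INTER_LINEAR)
    f=im.astype(float)/255; im=(255*np.clip((f-.2)/.65,0,1)**.9).astype(np.uint8)
    out.append(im[:400,:]); print(im.shape)
v=np.hstack([cv2.resize(o,(400,int(400*o.shape[0]/o.shape[1]))) for o in out])
cv2.imwrite('pics/rect.png',cv2.resize(v,None,fx=1,fy=1)); print(v.shape)
E
```

```text
(600, 600, 3)
(600, 600, 3)
(266, 800, 3)
```

View pics/rect.png

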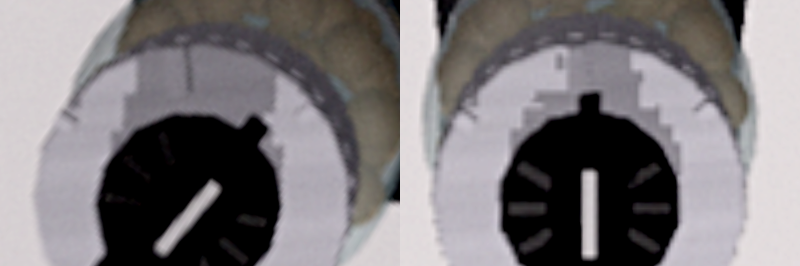

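The rectified view compared with the gripped view suggests the lid sprang back about 0.1 rad when I released it under 3.6 N m. I'll re-tighten it, take the torque off before opening, and then trim the dial.

```bash
python3 - <<'E'
from h import *
rel(on_axis(.1265),tool(-1.9))
E
```

```text
t 16.98 shift [-0.0004  0.0005  0.0855] turn [-0.0007 -0.0016 -0.3317] q [ 0.44  0.49 -1.31  2.17  1.39  0.87 -0.15]
```

Emit:
drive_tool([
  [[0, 0, 0.01], [0, 0, -0.12], 0],
  [[0, 0, 0.02], [0, 0, -0.24], 0],
  [[0, 0, 0.035], [0, 0, -0.33], 0],
  [[0, 0, 0.05], [0, 0, -0.33], 0],
  [[0, 0, 0.065], [0, 0, -0.33], 0],
  [[0, 0, 0.08], [0, 0, -0.33], 0],
  [[0, 0, 0.085], [0, 0, -0.33], 0],
  [[0, 0, 0.085], [0, 0, -0.33], 0],
])

```text
time: 17.65
eef_pos: [0.5708, 0.2105, 0.1399]
eef_rot: [0.295, -0.16, 0.941, -0.048]
force: [-0.1, 1.0, -0.2]
width: 0.0852
```

Emit:
drive_tool([
  [[0, 0, 0], [0, 0, 0], 1],
  [[0, 0, 0], [0, 0, 0], 1],
  [[0, 0, 0], [0, 0, 0], 1],
  [[0, 0, 0], [0, 0, 0], 1],
  [[0, 0, 0], [0, 0, 0], 1],
  [[0, 0, 0], [0, 0, 0], 1],
  [[0, 0, 0], [0, 0, 0], 1],
  [[0, 0, 0], [0, 0, 0], 1],
], newtons=80)

```text
time: 18.32
eef_pos: [0.5704, 0.2106, 0.1432]
eef_rot: [0.298, -0.16, 0.94, -0.049]
force: [-4.6, -3.9, 7.0]
width: 0.0557
```

```bash
python3 st.py
```

```text
phi(mod2pi) -1.899 t 18.32 q [ 0.33  0.67 -1.17  2.14  1.61  0.9   0.06] h 0.1293 lat [ 0.0006 -0.0004] F_tool [ 1.  -3.8 -8.4] M_tool [0.43 0.87 0.1 ] w 0.0557
```

Emit:
drive_tool([
  [[0, 0, 0], [0, 0, 0.02], 1],
  [[0, 0, 0], [0, 0, 0.04], 1],
  [[0, 0, 0], [0, 0, 0.04], 1],
])

```text
time: 18.57
eef_pos: [0.5704, 0.2106, 0.1432]
eef_rot: [0.299, -0.142, 0.943, -0.043]
force: [-4.3, -3.4, 6.1]
width: 0.0557
```

```bash
python3 st.py
```

```text
phi(mod2pi) -1.861 t 18.57 q [ 0.33  0.67 -1.17  2.14  1.61  0.91  0.02] h 0.1293 lat [ 0.0006 -0.0005] F_tool [ 1.  -3.2 -7.5] M_tool [ 0.52  0.83 -0.41] w 0.0557
```

Emit:
drive_tool([
  [[0, 0, 0], [0, 0, 0.02], 1],
  [[0, 0, 0], [0, 0, 0.04], 1],
  [[0, 0, 0], [0, 0, 0.04], 1],
])

```text
time: 18.82
eef_pos: [0.5704, 0.2105, 0.1432]
eef_rot: [0.3, -0.124, 0.945, -0.037]
force: [-3.9, -3.0, 6.1]
width: 0.0559
```

```bash
python3 st.py
```

```text
phi(mod2pi) -1.821 t 18.82 q [ 0.33  0.67 -1.17  2.14  1.61  0.91 -0.01] h 0.1292 lat [ 0.0006 -0.0005] F_tool [ 0.5 -2.9 -7.3] M_tool [ 0.53  0.76 -0.41] w 0.0559
```

Emit:
drive_tool([
  [[0, 0, 0], [0, 0, 0.02], 1],
  [[0, 0, 0], [0, 0, 0.04], 1],
  [[0, 0, 0], [0, 0, 0.04], 1],
])

```text
time: 19.07
eef_pos: [0.5704, 0.2105, 0.1432]
eef_rot: [0.301, -0.105, 0.947, -0.032]
force: [-4.1, -3.3, 5.5]
width: 0.0559
```

```bash
python3 st.py
```

```text
phi(mod2pi) -1.782 t 19.07 q [ 0.33  0.67 -1.18  2.14  1.61  0.91 -0.05] h 0.1292 lat [ 0.0006 -0.0006] F_tool [ 0.9 -3.1 -6.9] M_tool [ 0.57  0.8  -0.71] w 0.0559
```

Emit:
drive_tool([
  [[0, 0, 0], [0, 0, 0.02], 1],
  [[0, 0, 0], [0, 0, 0.04], 1],
  [[0, 0, 0], [0, 0, 0.04], 1],
])

```text
time: 19.32
eef_pos: [0.5705, 0.2104, 0.1432]
eef_rot: [0.302, -0.088, 0.949, -0.026]
force: [-3.5, -3.1, 6.4]
width: 0.0557
```

```bash
python3 st.py
```

```text
phi(mod2pi) -1.745 t 19.32 q [ 0.33  0.67 -1.18  2.14  1.61  0.91 -0.09] h 0.1292 lat [ 0.0007 -0.0006] F_tool [-0.2 -3.2 -7.3] M_tool [ 0.65  0.66 -1.54] w 0.0557
```

Emit:
drive_tool([
  [[0, 0, 0], [0, 0, 0.02], 1],
  [[0, 0, 0], [0, 0, 0.02], 1],
])

```text
time: 19.48
eef_pos: [0.5704, 0.2104, 0.1432]
eef_rot: [0.302, -0.079, 0.95, -0.023]
force: [-2.9, -3.9, 4.7]
width: 0.0562
```

```bash
python3 st.py
```

```text
phi(mod2pi) -1.727 t 19.48 q [ 0.33  0.67 -1.18  2.14  1.61  0.91 -0.11] h 0.1292 lat [ 0.0006 -0.0007] F_tool [ 0.3 -3.9 -5.5] M_tool [ 0.78  0.63 -1.9 ] w 0.0562
```

Emit:
drive_tool([
  [[0, 0, 0], [0, 0, -0.03], 1],
  [[0, 0, 0], [0, 0, -0.06], 1],
  [[0, 0, 0], [0, 0, -0.06], 1],
])

```text
time: 19.73
eef_pos: [0.5704, 0.2105, 0.1432]
eef_rot: [0.3, -0.105, 0.947, -0.032]
force: [-3.8, -2.7, 5.3]
width: 0.0556
```

```bash
python3 st.py
```

```text
phi(mod2pi) -1.782 t 19.73 q [ 0.33  0.67 -1.18  2.14  1.61  0.91 -0.05] h 0.1292 lat [ 0.0006 -0.0006] F_tool [ 0.6 -2.6 -6.5] M_tool [ 0.6   0.78 -0.53] w 0.0556
```

Emit:
drive_tool([
  [[0, 0, 0], [0, 0, -0.012], 1],
  [[0, 0, 0], [0, 0, -0.012], 0],
  [[0, 0, 0], [0, 0, -0.012], 0],
  [[0, 0, 0], [0, 0, -0.012], 0],
  [[0, 0, 0], [0, 0, -0.012], 0],
  [[0, 0, 0], [0, 0, -0.012], 0],
  [[0, 0, -0.02], [0, 0, -0.012], 0],
  [[0, 0, -0.03], [0, 0, -0.012], 0],
])

```text
time: 20.4
eef_pos: [0.5529, 0.2115, 0.167]
eef_rot: [0.299, -0.11, 0.947, -0.031]
force: [-0.6, 0.0, -0.3]
width: 0.0857
```

Emit:
drive_tool([
  [[0, 0, -0.01], [0, 0, 0], 0],
  [[0, 0, -0.02], [0, 0, 0.1], 0],
  [[0, 0, -0.02], [0, 0, 0.2], 0],
  [[0, 0, -0.02], [0, 0, 0.3], 0],
  [[0, 0, -0.02], [0, 0, 0.3], 0],
])

```text
time: 20.82
eef_pos: [0.542, 0.2107, 0.1834]
eef_rot: [0.301, 0.034, 0.953, 0.014]
force: [0.1, 0.4, -0.6]
width: 0.0853
```

```bash
python3 st.py; python3 - <<'E'
from h import *
rel(on_axis(.163),tool(-1.48))
c=capture('wrist');np.save('pics/w5.npy',c,allow_pickle=True)
F=-UP; L=np.cross(AX,F)
# pale line on bar top: bright pixels inside the dial
g=np.arange(-11,11,.1)*1e-3; X,Y=np.meshgrid(-g,-g)
uv=proj(c,on_axis(.153)+Y.reshape(-1,1)*F+X.reshape(-1,1)*L).reshape(*X.shape,2).astype(np.float32)
im=cv2.remap(c['frame'],uv[...,0],uv[...,1],cv2.INTER_LINEAR).min(2)
n,lab,st,ce=cv2.connectedComponentsWithStats((im>110).astype(np.uint8))
for k in range(1,n):
    if st[k,4]>300:
        yy,xx=np.where(lab==k); p=np.c_[Y[yy,xx],X[yy,xx]]; w,V=np.linalg.eigh(np.cov(p.T)); v=V[:,1]*np.sign(V[0,1]); print(st[k],p.mean(0),np.sqrt(w),np.arctan2(v[1],v[0]))
E
```

```text
phi(mod2pi) -1.489 t 20.82 q [ 0.39  0.57 -1.26  2.16  1.49  0.89 -0.29] h 0.1784 lat [ 0.0005 -0.    ] F_tool [0.3 0.4 0.6] M_tool [-0.02  0.6  -0.  ] w 0.0853
t 20.82 shift [ 0.0005 -0.      0.0154] turn [-0.0005  0.0012  0.0094] q [ 0.39  0.57 -1.26  2.16  1.49  0.89 -0.29]
[  80    0   35  121 2915] [0.00501931 0.00135719] [0.00069907 0.00345255] -0.1020293470895315
[ 141   90   79  130 6843] [-0.00628464 -0.00758846] [0.00195131 0.00307867] -0.41360008258909225
[   0  115   31  105 2579] [-0.0061976   0.00970822] [0.00081901 0.00266686] 0.020621475434921033
```

The pale line now stands at −0.10 rad, so the lid moved 0.1 rad with the dial on it. I'll grip the bar there and turn it by −0.10.

Emit:
drive_tool([
  [[0, 0, 0.008], [0, 0, 0.02], 0],
  [[0, 0, 0.015], [0, 0, 0.02], 0],
  [[0, 0, 0.015], [0, 0, 0.02], 0.6],
  [[0, 0, 0.015], [0, 0, 0.02], 1],
  [[0, 0, 0.015], [0, 0, 0.02], 1],
  [[0, 0, 0.015], [0, 0, 0.02], 1],
  [[0, 0, 0.015], [0, 0, 0.02], 1],
  [[0, 0, 0.015], [0, 0, 0.02], 1],
], newtons=25)

```text
time: 21.53
eef_pos: [0.5506, 0.2107, 0.1707]
eef_rot: [0.3, 0.043, 0.953, 0.016]
force: [-2.5, -5.3, 2.0]
width: 0.0125
```

Emit:
drive_tool([
  [[0, 0, 0], [0, 0, 0], 1],
  [[0, 0, 0], [0, 0, 0], 1],
  [[0, 0, 0], [0, 0, 0], 1],
  [[0, 0, 0], [0, 0, -0.03], 1],
  [[0, 0, 0], [0, 0, -0.06], 1],
  [[0, 0, 0], [0, 0, -0.1], 1],
  [[0, 0, 0], [0, 0, -0.1], 1],
  [[0, 0, 0], [0, 0, -0.1], 1],
])

```text
time: 22.2
eef_pos: [0.5506, 0.2103, 0.1706]
eef_rot: [0.301, -0.004, 0.954, 0.001]
force: [-4.4, -3.1, 6.1]
width: 0.0111
```

```bash
python3 st.py
```

```text
phi(mod2pi) -1.57 t 22.2 q [ 0.37  0.6  -1.23  2.15  1.53  0.89 -0.23] h 0.163 lat [ 0.0001 -0.0005] F_tool [ 0.2 -3.1 -7.5] M_tool [ 0.8   0.7  -0.04] w 0.0111
```

Emit:
drive_tool([
  [[0, 0, 0], [0, 0, 0], 0],
  [[0, 0, 0], [0, 0, 0], 0],
  [[0, 0, 0], [0, 0, 0], 0],
  [[0, 0, 0], [0, 0, 0], 0],
  [[0, 0, 0], [0, 0, 0], 0],
  [[0, 0, -0.02], [0, 0, 0], 0],
  [[0, 0, -0.04], [0, 0, 0], 0],
  [[0, 0, -0.05], [0, 0, 0], 0],
])

```text
time: 22.87
eef_pos: [0.5212, 0.2117, 0.2127]
eef_rot: [0.301, -0.006, 0.954, 0.002]
force: [0.5, 0.8, 1.0]
width: 0.0852
```

Emit:
drive_tool([
  [[0, 0, 0], [0, 0, 0], 0],
  [[0, 0, 0], [0, 0, 0], 0],
  [[0, 0, 0], [0, 0, 0], 0],
  [[0, 0, 0], [0, 0, 0], 0],
])

```text
time: 23.2
eef_pos: [0.5222, 0.2101, 0.2106]
eef_rot: [0.3, -0.005, 0.954, 0.001]
force: [-0.4, -0.3, 0.1]
width: 0.0852
```

```bash
python3 st.py; python3 - <<'E'
from h import *
F=-UP; L=np.cross(AX,F); out=[]
c5=capture('wrist'); np.save('pics/w6.npy',c5,allow_pickle=True)
for n in('w4','w6'):
    c=load(f'pics/{n}.npy')
    g=np.arange(-36,36,.18)*1e-3; X,Y=np.meshgrid(-g,-g)
    uv=proj(c,on_axis(.131)+Y.reshape(-1,1)*F+X.reshape(-1,1)*L).reshape(*X.shape,2).astype(np.float32)
    f=cv2.remap(c['frame'][:,:,::-1],uv[...,0],uv[...,1],cv2.INTER_LINEAR)/255.
    out.append((255*np.clip((f-.2)/.65,0,1)**.9).astype(np.uint8))
cv2.imwrite('pics/rect2.png',np.hstack(out))
E
```

```text
phi(mod2pi) -1.57 t 23.2 q [ 0.44  0.49 -1.31  2.17  1.39  0.87 -0.15] h 0.2121 lat [-0.0002 -0.0005] F_tool [ 0.3 -0.3 -0.3] M_tool [0.   0.63 0.05] w 0.0852
```

View pics/rect2.png

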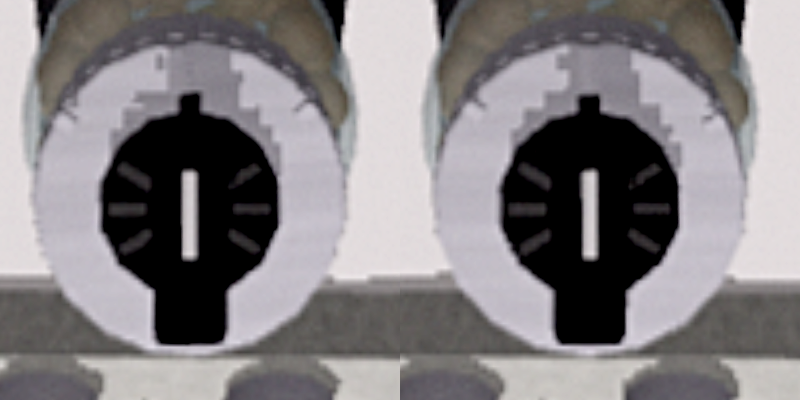

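The last view shows the pointer straight down-slope at (589,102). The short ribs, at (475,102) and (711,118), lie about +0.87 and −0.98 rad from it. That matches the expected +0.9 and −1.0 for a home lid. The mark seen beside the shadow earlier is gone.

```bash
python3 -c "
from cell import finish_job; print(finish_job())"
```

```text
the job is handed in; nothing more can be done
None
```

The lid is screwed home and the vent dial's pointer stands at the long rib, as far as my last checks can tell. I handed the job in at about 23 s on the robot's clock.

- **Lid:** I screwed it clockwise to its stop, where the torque jumped to 3.6 N m. When I released it, it sprang back about 0.1 rad. I screwed it to the stop again, eased the torque to a few tenths of a newton metre before opening, and it did not visibly spring back that time.
- **Vent dial:** I turned the dial from about 0.3 rad to about 0.9. After the second tightening I trimmed it by another 0.1 rad.

Last checks:
- **Pointer and ribs:** The pointer is straight down the slope. The two short ribs sit at about +0.87 and −0.98 rad from it, against an expected +0.9 and −1.0. That puts the lid within about 0.05 rad of home and the vent at about 1.0 rad.
- **Long rib:** It lay in the dial's own shadow, so I judged its position from the short ribs and did not see it directly.
- **Contact:** The gripper is open, about 5 cm back from the dial, and the wrist force reads close to zero.
- **Other items:** I felt no contact with the other things on the counter, but did not measure their positions again.

The arm first ran into its joint limits on the way over, so I backed out and came in by another route, which cost a few seconds.

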